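# Open the recessed gas valve with its fork key

### The job

Open the gas service valve on the bench. Its spindle lies deep in the bore of the grey block where fingers cannot work, so take the T-handled fork key from its stand, set the fork over the flat tongue of the spindle until the key is fully home, and turn it clockwise (seen from above) as far as it goes. Leave the key standing upright in the valve and let go; leave the round-knobbed tool in its stand.

Things in the scene. Friction and masses are not known exactly. Their poses are not given: they have to be found in the camera images.
- fork_key: Steel key, 200 g, in one of two like stands (90 mm high). Origin: fork's lower end, on the shank axis; z up, x along the black T-bar, 100 x 16 x 16 mm, middle 100 mm above origin: grasp there from above. 66 mm guard disc, underside 55 mm above origin, rests on the stand; lift 60 mm to clear. Two prongs, 18 mm deep, 24 mm along x, slot 15 mm wide along x; foot 35 mm across. Half a turn is the same.
- tongue_top (a point): Top centre of the brass tongue: 28 mm long in x, 7 mm thick in y, z up; turns with the spindle. On the axis of a 44 mm round bore (mouth 56 mm) in a fixed grey block 92 mm square, whose top is 41 mm above this point. Key home: its disc rests on the block, its origin 14 mm below this point. Play in the slot: 4 mm to each side, and the key turns about 0.3 rad either way before the tongue follows.
- spindle (a joint): Spindle angle in rad: 0 shut, grows clockwise seen from above (yaw of tongue_top falls), stop at 1.1 fully open; starts at 0 to 0.25. Dry friction about 0.1 N m; it stays where it is left.
- socket_key: Bystander: like steel tool, 104 mm tall (top 139 mm above the bench), with a round black knob of 40 mm diameter and a plain round foot without fork, in the other stand. Origin: foot's lower end on its axis, z up. Stays in its stand. (A tall instrument, front at x = 0.58, stands behind both stands, for y below 0.1: carry things round its corner.)
Mind the look-alikes: they are no part of the job. What is shaped like the fork_key but turquoise is not meant.

How it is judged:
By the outcome, as a careful person would: the job done as asked, in the order asked, and still so for the second after the job is handed in, with the robot touching nothing.
It also fails if it takes over 58 s, if anything falls off the work surface, if the arm or the gripper's body presses on something with over 40 N, if the wrist force passes 120 N, or if a joint passes its speed limit or range.

### The arm

A 6-joint arm with a two-finger parallel gripper is mounted at the origin on a cart in front of the work surface, level with it; the furniture and walls round the work are solid. World frame = base frame: x ahead of the robot, y to its left, z up, the work surface at z = 0. Lengths are in m, angles in rad, forces in N, time in s.
With the tool pointing down it reaches from about 0.35 to 0.85 m from the base axis. Payload 8.1 kg.
Tool frame: the origin (TCP) lies on the mounting face of the last link; the fingertips stand 186 mm ahead of it and the grasp point (between the pads) lies 167 mm ahead of it; z points along the fingers, y is the line along which they close (so a half turn about z gives the same grasp; the last joint's range is limited). The gripper opens to 93 mm and grips with 3 to 60 N. Pads are 15 mm wide; open, the fingers measure 128 mm over their backs; the gripper's body (75 mm by 188 mm) begins 65 mm behind the grasp point.
Start: joints at [1.073, 0.13, 1.488, -0, 1.523, -0.085], TCP at [0.241, 0.55, 0.405] pointing down, gripper open.
Joint ranges: [-2.96, 2.96], [-0.89, 2.26], [0.02, 2.5], [-1.34, 4.48], [0, 2.73], [-2.66, 2.66]. Speed limits (rad/s): [2.39, 2.39, 2.79, 3.14, 3.14, 3.14].

### API

Orientations are given as a rotation vector (axis times angle).
In Python, from plant import * gives the robot as it stands. The module is installed in compiled form; this text tells all that it offers.
- The arm moves only by the tool arm_command, never from a script. Its argument "increments" is a list of rows, each a list of 6 numbers: the shift along the tool's x, y, z in units of 0.2 m (1.0 is 0.2 m), then the turn, a rotation vector about the tool's x, y, z in units of pi rad (1.0 is pi rad). A call has exactly 5 rows; each row is the pose to reach, as a shift and turn from the pose commanded when the call began, along the tool's axes at that moment, turning the shorter way round; what a row does not reach only later rows make up. A row lasts 1/8 s, in which the tool goes at most 62.5 mm and 10.7 degrees, less where a joint would pass 70% of its speed; a pose out of reach is approached as far as the arm can. A call with a number of a shift or a turn outside -1 to 1 is refused whole. A call with a gripper value outside its range is refused whole. "fingers" is the closure, from -1 (fully open) to 1 (shut), set as the call begins (left out, the last holds). The fingers move at their own pace and stop on an object; "force" is the grip in N (left out, the last holds). Time passes only in rows, so rows that repeat a pose let the fingers close, or fill a call up. It gives the time, the measured TCP pose, the force, the opening and the grip force at its end, in the units of the state.
- read_state(): the state, without advancing time (a new reading comes with each control period).
- read_camera(name): name is "side" or "top" or "wrist"; returns a dict with "image" (480x640x3 uint8, red, green, blue), "fx", "fy", "cx", "cy" (pixels), "k1" (the pictures are not rectified: a ray, as slopes to the right and down, at radius r is drawn at 1 + k1 r^2 times it, then the intrinsics apply), "T" (4x4, takes a point from camera to world coordinates). Camera axes: x right, y down, z forward; pixel columns grow to the right and rows downward; lengths in m; the calibration is good to about 2 mm. A picture is of the moment at which its call begins. There is no depth.
- close_job(): hands the job in; it is judged then, once.
The state is a dict: "t": time; "q": joint angles; "dq": joint speeds; "joint_torque": joint torques, N m; "tool_pos": TCP position; "orientation": TCP orientation; "force": force on the tool from outside, world axes, zero at the start; "wrist_torque": the same for the moment, N m; "opening": finger opening in m; "gripper_force": force on a finger pad.
Only numpy, scipy, OpenCV 4.12 (cv2) and the standard library are available. Lean on these libraries where they do the work, as an engineer would, in place of code of your own. Each camera call takes 0.05 s, during which the arm holds its last target. There are 200 camera calls.

## Working session

There is one attempt and no reset: what is moved stays moved. The work goes in short steps, Python scripts to look and compute and a tool call to move; the robot and the scene stay as the last step left them, time stands still between calls to the robot, and variables do not carry over. Pictures are saved under pics/ and viewed, at most 10 in all, crops included, and the job is handed in when it is done.

Besides the shell and the picture viewer there is one more tool, called after ">>>" as a command line: name --pt "numbers of a row" for each row, then --argument value for the rest. arm_command: Moves the arm, as the interface text tells. Shifts and turns lie within -1 to 1; 1 stands for 0.2 m of shift or pi rad of turn. Its arguments: {"type":"object","properties":{"increments":{"type":"array","items":{"type":"array","items":{"type":"number","minimum":-1,"maximum":1}}},"fingers":{"type":"number"},"force":{"type":"number"}},"required":["increments"]}

```bash
mkdir -p pics; cat > h.py <<'E'
from plant import *
import numpy as np, cv2
from scipy.spatial.transform import Rotation as R
def K(c): return np.array([[c['fx'],0,c['cx']],[0,c['fy'],c['cy']],[0,0,1.]])
def ray(c,u,v):
    p=cv2.undistortPoints(np.array([[[u,v]]],float),K(c),np.array([c['k1'],0,0,0,0.]))[0,0]
    # exact model: distorted = s*(1+k1 s^2), same as cv2 radial
    d=c['T'][:3,:3]@np.array([p[0],p[1],1]); return c['T'][:3,3],d
def atz(c,u,v,z):
    o,d=ray(c,u,v); return o+d*(z-o[2])/d[2]
def proj(c,P):
    T=np.linalg.inv(c['T']); P=np.atleast_2d(P).astype(float)
    return cv2.projectPoints(P,cv2.Rodrigues(T[:3,:3])[0],T[:3,3],K(c),np.array([c['k1'],0,0,0,0.]))[0][:,0]
E
python3 - <<'E'
from h import *
import pickle
s=read_state();print(s['t'],s['tool_pos'],s['orientation'],s['opening'],s['force'])
for n in['top','side','wrist']:
    c=read_camera(n);pickle.dump(c,open(n+'0.pkl','wb'));cv2.imwrite(f'pics/{n}0.png',c['image'][:,:,::-1]);print(n,c['T'][:3,3],c['T'][:3,2],c['fx'],c['k1'])
E
```

```text
0.0 [0.24057194 0.54939995 0.40371607] [-6.43712211e-01 -3.07442041e+00  2.72457234e-03] 0.09288528127653961 [-0.13948884 -0.29253814  0.28024841]
top [ 0.34466661 -0.02800828  1.10712022] [ 0.09952676  0.00579578 -0.99501801] 504.6551432227709 -0.1453791472118696
side [ 0.1560795  -0.68702082  0.69314822] [ 0.32498257  0.68441888 -0.65265391] 537.506524380736 -0.11259445930709891
wrist [0.16908032 0.58123626 0.38388417] [ 0.25543146 -0.11327221 -0.96016883] 432.55530051462256 0.03032845665127651
```

View pics/top0.png

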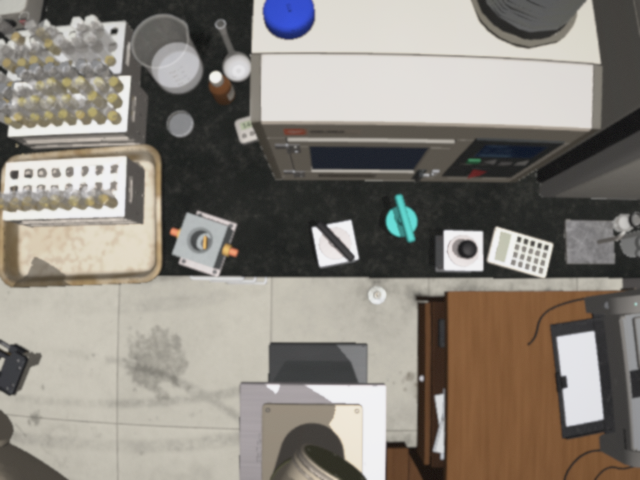

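View pics/side0.png

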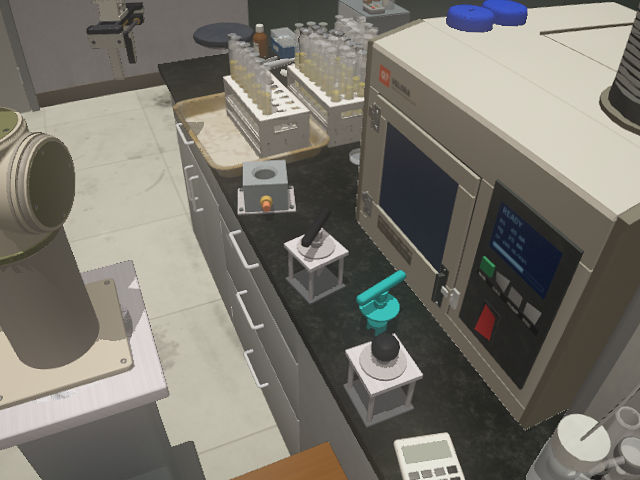

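Top view: candidates are the black T-bar in the stand (335,242), the turquoise T-key (402,220, decoy), and the black round knob in its stand (463,248, bystander). The valve block is at (203,241). I choose the black T-bar and check it in a close crop, together with the valve.

```bash
python3 - <<'E'
from h import *
import pickle
c=pickle.load(open('top0.pkl','rb'));d=pickle.load(open('side0.pkl','rb'))
f=lambda im,x,y,w:cv2.resize(im[y-w:y+w,x-w:x+w],(390,290) if 0 else (290,290),interpolation=cv2.INTER_CUBIC)
a=np.vstack([np.hstack([f(c['image'],335,242,36),f(c['image'],203,241,36)]),np.hstack([f(d['image'],315,250,45),f(d['image'],266,185,36)])])
cv2.imwrite('pics/crop1.png',a[:,:,::-1])
for n,u,v,z in[('key',335,242,.143),('valveTop',204,240,.09),('valve0',204,240,.05),('sock',465,248,.139),('turq',402,218,.1)]: print(n,atz(c,u,v,z))
E
```

```text
key [ 0.44546976 -0.04429009  0.143     ]
valveTop [0.45340188 0.22273597 0.09      ]
valve0 [0.45767808 0.23259692 0.05      ]
sock [ 0.43586139 -0.29768307  0.139     ]
turq [ 0.49967737 -0.18035815  0.1       ]
```

View pics/crop1.png

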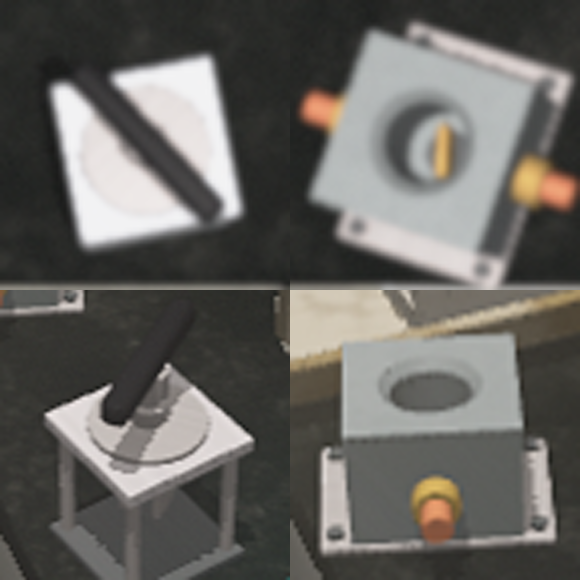

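Crop: the chosen thing is a steel disc with a black T-bar in a white stand, bar ends at about (321,225) and (352,258) in the full picture. It is the fork_key. The valve mouth is at about (201,240), with the tongue nearly along image-vertical.

```bash
cat >> h.py <<'E'
def tri(obs):
    A=np.zeros((3,3));b=np.zeros(3)
    for c,u,v in obs:
        o,d=ray(c,u,v);d=d/np.linalg.norm(d);M=np.eye(3)-np.outer(d,d);A+=M;b+=M@o
    return np.linalg.solve(A,b)
def goal(p,yaw,clock=None):
    """tool down at TCP p with tool closing axis(y) at world yaw -> row numbers"""
    s=read_state();R0=R.from_rotvec(s['orientation'])
    y=np.array([np.cos(yaw),np.sin(yaw),0]);z=np.array([0,0,-1.]);x=np.cross(y,z)
    R1=R.from_matrix(np.c_[x,y,z]);
    return np.r_[R0.inv().apply(np.array(p)-s['tool_pos'])/.2,(R0.inv()*R1).as_rotvec()/np.pi].round(4)
E
python3 - <<'E'
from h import *
import pickle
c=pickle.load(open('top0.pkl','rb'));d=pickle.load(open('side0.pkl','rb'))
a=atz(c,321.3,224.6,.143);b=atz(c,351.6,258.1,.143);print('bar',a,b,(a+b)/2,np.linalg.norm(a-b),np.arctan2(*(a-b)[1::-1]))
m=tri([(c,201.3,239.8),(d,264.8,172.1)]);print('mouth',m,proj(c,m),proj(d,m))
z=m[2]-.041
t1=atz(c,167+156*.2483,205+125*.2483,z);t2=atz(c,167+152*.2483,205+180*.2483,z);print('tongue',t1,t2,np.linalg.norm(t1-t2),np.arctan2(*(t1-t2)[1::-1]))
s=read_state();M=R.from_rotvec(s['orientation']).as_matrix();print(M.round(3),'yaw tool y',np.arctan2(M[1,1],M[0,1]))
bar=np.arctan2(*(a-b)[1::-1]);cen=(a+b)/2
for k in(bar-np.pi/2,bar+np.pi/2): print(k,goal([cen[0],cen[1],.40],k))
E
```

```text
bar [ 0.47902534 -0.01771936  0.143     ] [ 0.41467815 -0.07624061  0.143     ] [ 0.44685175 -0.04697998  0.143     ] 0.0869787278088708 0.7380176025290344
mouth [0.45502456 0.23274928 0.07330609] [[201.21575253 240.06058326]] [[265.06937758 172.07771888]]
tongue [0.46821633 0.23341081 0.03230609] [0.43853715 0.23467999 0.03230609] 0.029706304609747207 -0.04273708781584242
[[-0.916  0.401 -0.001]
 [ 0.401  0.916 -0.001]
 [ 0.    -0.001 -1.   ]] yaw tool y 1.1579835468899733
-0.8327787242658622 [-2.1410e+00 -2.3179e+00  2.2700e-02 -3.0000e-04  4.0000e-04  6.3370e-01]
2.308813929323931 [-2.1410e+00 -2.3179e+00  2.2700e-02 -4.0000e-04 -3.0000e-04 -3.6630e-01]
```

>>> arm_command --pt "-0.19 -0.2 0 0 0 0" --pt "-0.38 -0.4 0 0 0 0" --pt "-0.56 -0.6 0 0 0 0" --pt "-0.74 -0.8 0 0 0 0" --pt "-0.92 -1 0 0 0 0" --fingers -1

```text
t: 0.78
tool_pos: [0.3291, 0.291, 0.4045]
orientation: [0.643, 3.075, -0.0]
force: [0.5, -1.0, 0.3]
opening: 0.0932
gripper_force: 0.0
```

>>> arm_command --pt "-0.19 -0.2 0 0 0 -0.04" --pt "-0.38 -0.4 0 0 0 -0.08" --pt "-0.56 -0.6 0 0 0 -0.12" --pt "-0.74 -0.8 0 0 0 -0.16" --pt "-0.92 -1 0 0 0 -0.2"

```text
t: 1.4
tool_pos: [0.4174, 0.0338, 0.4047]
orientation: [-0.344, 3.122, 0.0]
force: [1.0, 0.2, -0.6]
opening: 0.093
gripper_force: 0.0
```

```bash
python3 - <<'E'
from h import *
s=read_state();print(s['t'],s['tool_pos'],s['q'].round(3) if hasattr(s['q'],'round') else s['q'])
print(goal([.447,-.047,.40],2.309))
E
```

```text
1.4 [0.41739693 0.03382328 0.40473614] [-0.042 -0.382  1.958  0.     1.565 -1.832]
[-5.640e-02 -4.267e-01  2.370e-02 -0.000e+00  1.000e-04 -1.651e-01]
```

>>> arm_command --pt "-0.03 -0.22 0.01 0 0 -0.05" --pt "-0.0564 -0.427 0.02 0 0 -0.1" --pt "-0.0564 -0.427 0.02 0 0 -0.15" --pt "-0.0564 -0.427 0.02 0 0 -0.165" --pt "-0.0564 -0.427 0.02 0 0 -0.165"

```text
t: 2.02
tool_pos: [0.4465, -0.0456, 0.4005]
orientation: [1.126, -2.932, -0.001]
force: [0.4, -1.1, -0.4]
opening: 0.0931
gripper_force: 0.0
```

```bash
python3 - <<'E'
from h import *
import pickle
c=read_camera('wrist');pickle.dump(c,open('w1.pkl','wb'))
cv2.imwrite('pics/w1.png',c['image'][:,:,::-1])
s=read_state();print(s['tool_pos'],s['q'])
print(c['T'].round(3))
print(proj(c,[[.447,-.047,.143],[.479,-.0177,.143],[.4147,-.0762,.143]]))
E
```

```text
[ 0.44650351 -0.04542978  0.40052469] [-2.15742446e-01 -2.88669270e-01  1.89286653e+00  3.97545247e-05
  1.53782491e+00 -2.51915395e+00]
[[-0.669  0.714  0.207  0.388]
 [ 0.743  0.642  0.188 -0.097]
 [ 0.001  0.28  -0.96   0.381]
 [ 0.     0.     0.     1.   ]]
[[327.80901079 256.35841992]
 [328.58670665 324.67903515]
 [327.44625756 180.82659051]]
```

View pics/w1.png

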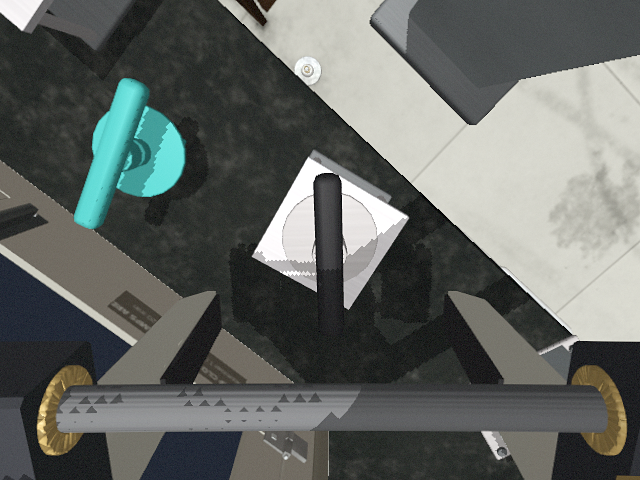

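Wrist view: the black T-bar runs from (328,174) to about (330,334), with its disc centred at about (330,238). It sits between the open fingers, and turquoise is off to the left.

```bash
python3 - <<'E'
from h import *
import pickle
c=pickle.load(open('w1.pkl','rb'))
a=atz(c,330,334,.137);b=atz(c,328,174,.137);print(a,b,(a+b)/2,np.linalg.norm(a-b),np.arctan2(*(a-b)[1::-1]))
l=atz(c,282,238,.094);r=atz(c,377,238,.094);print('disc',(l+r)/2,np.linalg.norm(l-r))
im=c['image'].astype(int).sum(2)
for v in range(185,275,15):
    e=np.where(im[v,300:360]<240)[0];print(v,e.min()+300,e.max()+300)
E
```

```text
[ 0.48545538 -0.01077244  0.137     ] [ 0.41231289 -0.07798685  0.137     ] [ 0.44888414 -0.04437965  0.137     ] 0.09933579904138519 0.7431874974276318
disc [ 0.44841684 -0.04465096  0.094     ] 0.06529062410299918
185 314 340
200 314 341
215 315 341
230 315 341
245 316 342
260 316 342
```

Both checks match: bar 99 mm, disc 65 mm, axis at (0.4485, −0.0445). Work out the descent.

```bash
python3 - <<'E'
from h import *
print(goal([.4485,-.0445,.302],.743+np.pi/2))
E
```

```text
[-1.060e-02 -3.400e-03  4.926e-01  1.000e-04 -1.000e-04 -3.300e-03]
```

>>> arm_command --pt "-0.0106 -0.0034 0.12 0 0 -0.003" --pt "-0.0106 -0.0034 0.25 0 0 -0.003" --pt "-0.0106 -0.0034 0.38 0 0 -0.003" --pt "-0.0106 -0.0034 0.49 0 0 -0.003" --pt "-0.0106 -0.0034 0.49 0 0 -0.003"

```text
t: 2.7
tool_pos: [0.4477, -0.0441, 0.3009]
orientation: [1.139, -2.924, -0.003]
force: [-0.0, -0.4, -0.2]
opening: 0.0929
gripper_force: 0.0
```

>>> arm_command --pt "0 0 0 0 0 0" --pt "0 0 0 0 0 0" --pt "0 0 0 0 0 0" --pt "0 0 0 0 0 0" --pt "0 0 0 0 0 0" --fingers 1 --force 50

```text
t: 3.32
tool_pos: [0.4486, -0.0445, 0.3029]
orientation: [-1.141, 2.927, -0.0]
force: [-0.6, -0.1, 0.5]
opening: 0.0476
gripper_force: 0.0
```

>>> arm_command --pt "0 0 0 0 0 0" --pt "0 0 0 0 0 0" --pt "0 0 0 0 0 0" --pt "0 0 0 0 0 0" --pt "0 0 0 0 0 0"

```text
t: 3.95
tool_pos: [0.4486, -0.0445, 0.3027]
orientation: [-1.141, 2.927, -0.0]
force: [0.0, -0.1, -0.4]
opening: 0.0206
gripper_force: 50.0
```

>>> arm_command --pt "0 0 0 0 0 0" --pt "0 0 -0.05 0 0 0" --pt "0 0 -0.2 0 0 0" --pt "0 0 -0.35 0 0 0" --pt "0 0 -0.5 0 0 0"

```text
t: 4.58
tool_pos: [0.4484, -0.0445, 0.4042]
orientation: [-1.141, 2.927, 0.0]
force: [0.3, -0.1, -2.0]
opening: 0.0204
gripper_force: 50.0
```

```bash
python3 - <<'E'
from h import *
import pickle
s=read_state();print(s['t'],s['tool_pos'],s['force'],s['opening'],s['gripper_force'])
c=read_camera('side');pickle.dump(c,open('s1.pkl','wb'));d=read_camera('top');pickle.dump(d,open('t1.pkl','wb'))
a=c['image'][60:360,200:500];b=d['image'][170:290,150:390]
cv2.imwrite('pics/l1.png',np.vstack([cv2.resize(a,(400,400)),cv2.resize(b,(400,200))])[:,:,::-1])
M=R.from_rotvec(s['orientation']).as_matrix();print(goal([.35,.09,.385],2.3),np.arctan2(M[1,1],M[0,1]))
E
```

```text
4.575 [ 0.44842075 -0.04445419  0.40418396] [ 0.26439718 -0.10980255 -1.96052376] 0.020439437618112313 49.99938189983368
[-0.0891  0.8329  0.1056 -0.0017  0.0012  0.0045] 2.3141065812458184
```

View pics/l1.png

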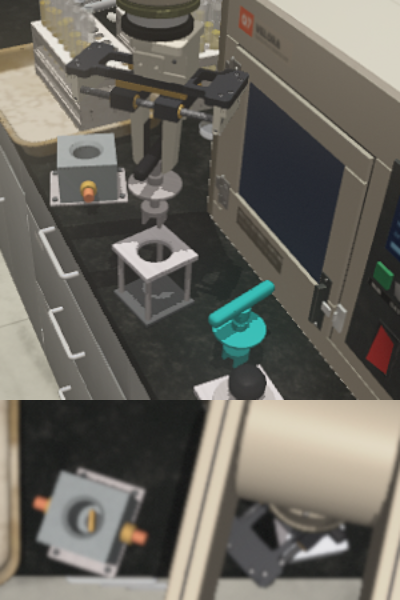

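The key is lifted and hangs upright, and the wrist shows −2 N, i.e. 200 g. The bore with its tongue is visible in the top view. I carry it so that the wrist camera sits over the valve.

```bash
python3 - <<'E'
from h import *
print(goal([.43,.11,.41],2.0),goal([.5,.233,.41],1.6))
E
```

```text
[-0.4518  0.6351 -0.0169 -0.0015  0.0015  0.1   ] [-1.1256  0.851  -0.0155 -0.0012  0.0018  0.2273]
```

>>> arm_command --pt "-0.08 0.12 -0.03 0 0 0.02" --pt "-0.17 0.25 -0.03 0 0 0.04" --pt "-0.27 0.38 -0.03 0 0 0.06" --pt "-0.36 0.51 -0.03 0 0 0.08" --pt "-0.4518 0.635 -0.03 0 0 0.1"

```text
t: 5.3
tool_pos: [0.4286, 0.1111, 0.4073]
orientation: [0.665, -3.069, -0.0]
force: [0.1, -0.2, -2.2]
opening: 0.0205
gripper_force: 50.0
```

```bash
python3 - <<'E'
from h import *
print(goal([.5,.233,.41],1.6))
E
```

```text
[-5.771e-01  4.068e-01 -1.390e-02  1.000e-04 -5.000e-04  1.267e-01]
```

>>> arm_command --pt "-0.1 0.13 -0.01 0 0 0.03" --pt "-0.24 0.25 -0.01 0 0 0.06" --pt "-0.41 0.36 -0.01 0 0 0.09" --pt "-0.577 0.407 -0.01 0 0 0.12" --pt "-0.577 0.407 -0.01 0 0 0.127"

```text
t: 5.92
tool_pos: [0.5008, 0.2334, 0.4083]
orientation: [0.047, -3.138, 0.001]
force: [-0.2, 0.6, -2.1]
opening: 0.0206
gripper_force: 50.0
```

>>> arm_command --pt "0 0 0 0 0 0" --pt "0 0 0 0 0 0" --pt "0 0 0 0 0 0" --pt "0 0 0 0 0 0" --pt "0 0 0 0 0 0"

```text
t: 6.55
tool_pos: [0.5002, 0.232, 0.4109]
orientation: [-0.047, 3.141, 0.0]
force: [0.4, 0.2, -1.8]
opening: 0.0206
gripper_force: 50.0
```

```bash
python3 - <<'E'
from h import *
import pickle
s=read_state();c=read_camera('wrist');pickle.dump((c,s),open('w2.pkl','wb'))
p=proj(c,[[.455,.233,.073],[.455,.233,.032]]);print(p,s['q'],s['tool_pos'],s['orientation'])
cv2.imwrite('pics/w2.png',c['image'][:,:,::-1])
E
```

```text
[[333.66904145 164.1520556 ]
 [333.40099963 158.89818825]] [ 3.41309945e-01 -3.70966757e-03  1.61672843e+00  5.29436831e-06
  1.52819812e+00 -1.25954672e+00] [0.50020274 0.23201296 0.41093642] [-4.72112104e-02  3.14088360e+00  1.97039481e-04]
```

View pics/w2.png

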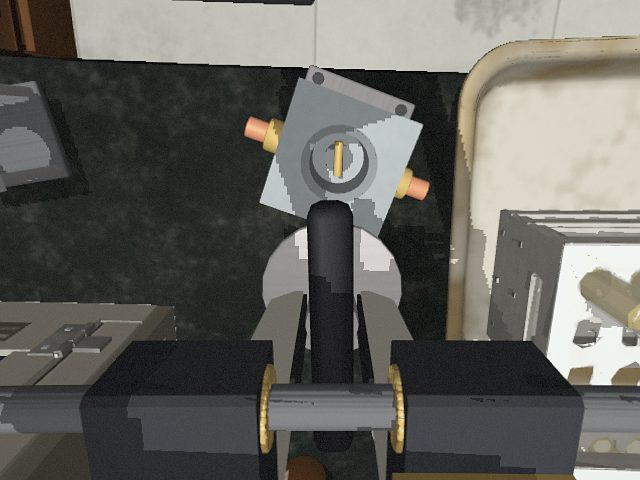

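Wrist view over the valve: the mouth spans columns 302–377 and rows 123–197, and the tongue runs (339,141)–(338,178). Block corners are at (303,79), (423,125) and (260,203).

```bash
python3 - <<'E'
from h import *
import pickle
c,s=pickle.load(open('w2.pkl','rb'))
im=c['image'];g=cv2.resize(im[110:210,290:390],(600,600),interpolation=cv2.INTER_CUBIC);cv2.imwrite('pics/w2c.png',g[:,:,::-1])
for z in(.065,.07,.075,.08):
    P=[atz(c,*p,z) for p in[(303,79),(423,125),(260,203)]]
    m=[atz(c,*p,z) for p in[(302,160),(377,160),(339,123),(339,197)]]
    print(z,np.linalg.norm(P[0]-P[1]),np.linalg.norm(P[0]-P[2]),'centre',(P[1]+P[2])/2,'mouth',np.mean(m,0),np.linalg.norm(m[0]-m[1]),np.linalg.norm(m[2]-m[3]))
# tongue by colour
h=cv2.cvtColor(im,cv2.COLOR_RGB2HSV);k=(cv2.inRange(h,(12,90,60),(35,255,255)));k[:125]=0;k[200:]=0;k[:,:310]=0;k[:,370:]=0
(x,y),sz,a=cv2.minAreaRect(cv2.findNonZero(k));print('tongue px',x,y,sz,a)
pts=cv2.boxPoints(((x,y),sz,a));W=np.array([atz(c,*p,.032) for p in pts]);print(W)
E
```

```text
0.065 0.09182630461953162 0.09491483309238792 centre [0.45640787 0.23733672 0.065     ] mouth [0.45300628 0.2371256  0.065     ] 0.0556762168841478 0.054094833710456564
0.07 0.09041795471170279 0.09345911409126824 centre [0.45588334 0.23722838 0.07      ] mouth [0.45253393 0.2370205  0.07      ] 0.05482230475905538 0.053265175429141616
0.075 0.08900960480387393 0.09200339509014858 centre [0.45535882 0.23712005 0.075     ] mouth [0.45206157 0.2369154  0.075     ] 0.05396839263396295 0.05243551714782673
0.08 0.08760125489604507 0.09054767608902886 centre [0.4548343  0.23701171 0.08      ] mouth [0.45158922 0.2368103  0.08      ] 0.05311448050887049 0.05160585886651184
tongue px 338.0 158.5 (35.0, 8.0) 90.0
[[0.44078466 0.23304095 0.032     ]
 [0.44059331 0.23949772 0.032     ]
 [0.46868355 0.240536   0.032     ]
 [0.46887957 0.23392761 0.032     ]]
```

View pics/w2c.png

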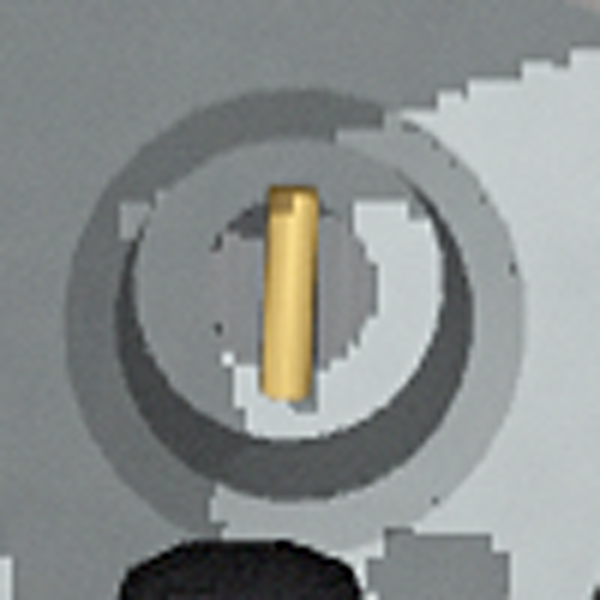

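```bash
python3 - <<'E'
from h import *
import pickle
c,s=pickle.load(open('w2.pkl','rb'))
M=R.from_rotvec(s['orientation']).as_matrix();t=np.array(s['tool_pos'])
P=[t+M@[x,0,z] for x,z in[(.05,.1677),(.03,.16),(-.05,.16)]]
print(proj(c,P),'psi',np.arctan2(M[1,1],M[0,1]))
im=c['image'].astype(int).sum(2)
for v in(210,230,260,290,320,350):
    e=np.where(im[v,290:370]<170)[0];print(v,e.min()+290,e.max()+290,np.median(e)+290)
a=atz(c,338.8,141.7,.032);b=atz(c,337.7,176.3,.032);print(a,b,(a+b)/2,np.linalg.norm(a-b),np.arctan2(*(b-a)[1::-1]));print(atz(c,339.1,162.7,.072))
# disc of held key: underside z
print(s['tool_pos'][2])
# predicted disc outline columns
z=.4109-.2677+.057
cc=t+M@[0,0,t[2]-z]
th=np.linspace(0,2*np.pi,200);q=proj(c,[cc+M@[.033*np.cos(x),.033*np.sin(x),0] for x in th]);print('disc px',q.min(0),q.max(0))
E
```

```text
[[329.5960076  201.61490701]
 [329.59427465 263.5626536 ]
 [329.87309537 457.52784129]] psi 1.6008564595458274
210 309 350 329.5
230 290 352 338.0
260 308 352 339.0
290 309 352 328.0
320 299 364 331.0
350 294 369 331.5
[0.44121855 0.23693415 0.032     ] [0.46903536 0.2369924  0.032     ] [0.45512696 0.23696327 0.032     ] 0.02781687602566763 0.002093876345967586
[0.45394323 0.23692723 0.072     ]
0.4109364219504369
disc px [260.32194559 220.90344898] [399.8396018  350.94953813]
```

Wrist camera agrees with the held key to half a pixel, so I take the valve axis as (0.4545, 0.237), with tongue yaw about 0.

```bash
python3 - <<'E'
from h import *
print(goal([.4545,.237,.37],np.pi/2))
E
```

```text
[2.278e-01 3.150e-02 2.044e-01 0.000e+00 1.000e-04 9.600e-03]
```

>>> arm_command --pt "0.11 0.015 0 0 0 0.005" --pt "0.228 0.0315 0 0 0 0.0096" --pt "0.228 0.0315 0.06 0 0 0.0096" --pt "0.228 0.0315 0.14 0 0 0.0096" --pt "0.228 0.0315 0.2 0 0 0.0096"

```text
t: 7.22
tool_pos: [0.4546, 0.2368, 0.3688]
orientation: [-0.0, -3.14, 0.001]
force: [-0.1, -0.5, -0.9]
opening: 0.0206
gripper_force: 50.0
```

>>> arm_command --pt "0 0 0 0 0 0" --pt "0 0 0.05 0 0 0" --pt "0 0 0.1 0 0 0" --pt "0 0 0.15 0 0 0" --pt "0 0 0.2 0 0 0"

```text
t: 7.85
tool_pos: [0.4544, 0.2371, 0.3299]
orientation: [0.0, -3.141, 0.0]
force: [0.7, -0.3, -2.9]
opening: 0.0208
gripper_force: 50.0
```

```bash
python3 - <<'E'
from h import *
import pickle
s=read_state();c=read_camera('side');print(s['tool_pos'],s['force'],s['wrist_torque'])
print(goal([.4545,.237,.3],np.pi/2))
w=read_camera('wrist')
cv2.imwrite('pics/s2.png',np.hstack([cv2.resize(c['image'][110:230,190:310],(400,400),interpolation=cv2.INTER_CUBIC),cv2.resize(w['image'][100:340,210:450],(400,400))])[:,:,::-1])
E
```

```text
[0.45442362 0.23707867 0.32993741] [ 0.7043195  -0.34448269 -2.90816063] [ 0.01932089 -0.0135128   0.00789455]
[-0.0028  0.0006  0.142  -0.0003 -0.0007  0.    ]
```

View pics/s2.png

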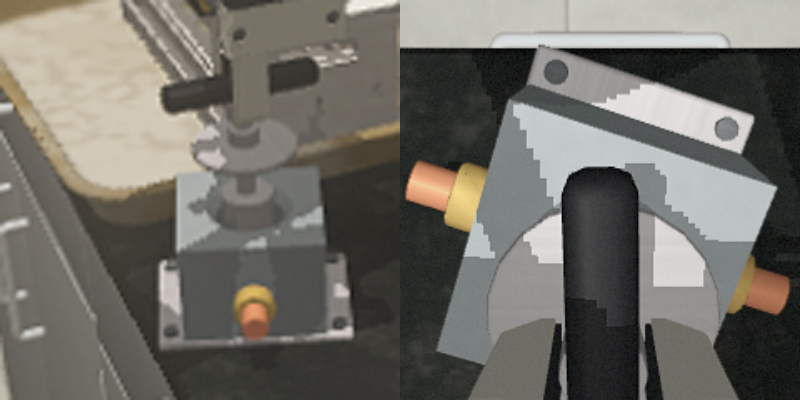

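The fork is entering the bore freely and centred. Continue slowly.

>>> arm_command --pt "0 0 0.03 0 0 0" --pt "0 0 0.06 0 0 0" --pt "0 0 0.09 0 0 0" --pt "0 0 0.12 0 0 0" --pt "0 0 0.14 0 0 0"

```text
t: 8.57
tool_pos: [0.4544, 0.2371, 0.3022]
orientation: [-0.0, -3.141, 0.0]
force: [-0.5, 0.6, -1.8]
opening: 0.0206
gripper_force: 50.0
```

>>> arm_command --pt "0 0 0.012 0 0 0" --pt "0 0 0.024 0 0 0" --pt "0 0 0.036 0 0 0" --pt "0 0 0.048 0 0 0" --pt "0 0 0.048 0 0 0"

```text
t: 9.2
tool_pos: [0.4544, 0.2371, 0.2929]
orientation: [0.0, -3.141, 0.0]
force: [-0.4, -0.1, -0.7]
opening: 0.0209
gripper_force: 50.0
```

>>> arm_command --pt "0 0 0.008 0 0 0" --pt "0 0 0.016 0 0 0" --pt "0 0 0.024 0 0 0" --pt "0 0 0.03 0 0 0" --pt "0 0 0.03 0 0 0"

```text
t: 9.82
tool_pos: [0.4545, 0.2371, 0.2877]
orientation: [-0.0, 3.142, -0.0]
force: [-4.5, -2.0, 4.0]
opening: 0.0209
gripper_force: 50.0
```

>>> arm_command --pt "0 0 0.003 0 0 0.03" --pt "0 0 0.003 0 0 0.06" --pt "0 0 0.003 0 0 0.09" --pt "0 0 0.003 0 0 0.12" --pt "0 0 0.003 0 0 0.15"

```text
t: 10.45
tool_pos: [0.455, 0.2367, 0.2878]
orientation: [0.737, 3.052, -0.001]
force: [-3.2, -4.6, 9.1]
opening: 0.0207
gripper_force: 50.0
```

```bash
cat > st.py <<'E'
from h import *
s=read_state();M=R.from_rotvec(s['orientation']).as_matrix();print(s['t'],np.round(s['tool_pos'],4),np.round(s['force'],1),np.round(s['wrist_torque'],2),'keyyaw',np.arctan2(M[1,1],M[0,1])-np.pi/2,s['q'][5],s['opening'])
E
python3 st.py
```

```text
10.45 [0.455  0.2367 0.2878] [-3.2 -4.6  9.1] [-1.1   0.47  0.35] keyyaw -0.47399011392633206 -0.7160360282038335 0.02065025361957681
```

>>> arm_command --pt "0 0 0 0 0 0.03" --pt "0 0 0 0 0 0.06" --pt "0 0 0 0 0 0.09" --pt "0 0 0 0 0 0.12" --pt "0 0 0 0 0 0.15"

```text
t: 11.08
tool_pos: [0.455, 0.2366, 0.2879]
orientation: [1.429, 2.796, -0.001]
force: [-3.1, -5.9, 9.9]
opening: 0.0204
gripper_force: 50.0
```

```bash
python3 st.py
```

```text
11.075 [0.455  0.2366 0.2879] [-3.1 -5.9  9.9] [-1.31  0.7   0.29] keyyaw -0.9452866187156711 -0.2448021582493716 0.02044725446693694
```

>>> arm_command --pt "0 0 0 0 0 0.016" --pt "0 0 0 0 0 0.032" --pt "0 0 0 0 0 0.048" --pt "0 0 0 0 0 0.064" --pt "0 0 0 0 0 0.08"

```text
t: 11.7
tool_pos: [0.4549, 0.2366, 0.2879]
orientation: [1.767, 2.596, -0.001]
force: [-4.0, -6.2, 10.5]
opening: 0.0206
gripper_force: 50.0
```

```bash
python3 st.py
```

```text
11.7 [0.4549 0.2366 0.2879] [-4.  -6.2 10.5] [-1.19  0.8   0.39] keyyaw -1.1951135925466885 0.005021272459492666 0.020560243273245224
```

>>> arm_command --pt "0 0 0 0 0 0.01" --pt "0 0 0 0 0 0.02" --pt "0 0 0 0 0 0.03" --pt "0 0 0 0 0 0.04" --pt "0 0 0 0 0 0.05"

```text
t: 12.32
tool_pos: [0.4549, 0.2368, 0.2879]
orientation: [1.963, 2.45, 0.0]
force: [-1.6, -3.3, 8.0]
opening: 0.0204
gripper_force: 50.0
```

```bash
python3 st.py
```

```text
12.325 [0.4549 0.2368 0.2879] [-1.6 -3.3  8. ] [-0.71  0.56  0.46] keyyaw -1.351071793461331 0.16115079603210342 0.02041522859415022
```

>>> arm_command --pt "0 0 0 0 0 0.008" --pt "0 0 0 0 0 0.016" --pt "0 0 0 0 0 0.024" --pt "0 0 0 0 0 0.032" --pt "0 0 0 0 0 0.04"

```text
t: 12.95
tool_pos: [0.4548, 0.2372, 0.2878]
orientation: [2.113, 2.323, 0.001]
force: [-3.0, -2.6, 7.9]
opening: 0.0209
gripper_force: 50.0
```

```bash
python3 st.py
```

```text
12.95 [0.4548 0.2372 0.2878] [-3.  -2.6  7.9] [-0.5   0.73  0.89] keyyaw -1.4761740703736241 0.2864728152464388 0.020851376906541423
```

>>> arm_command --pt "0 0 0 0 0 0.008" --pt "0 0 0 0 0 0.016" --pt "0 0 0 0 0 0.024" --pt "0 0 0 0 0 0.024" --pt "0 0 0 0 0 0.024"

```text
t: 13.58
tool_pos: [0.455, 0.2377, 0.2878]
orientation: [2.199, 2.243, 0.004]
force: [-1.0, 1.2, 5.4]
opening: 0.0207
gripper_force: 51.8
```

```bash
python3 st.py; python3 - <<'E'
from h import *
w=read_camera('wrist');c=read_camera('side')
cv2.imwrite('pics/e1.png',np.hstack([cv2.resize(c['image'][110:230,190:310],(400,400),interpolation=cv2.INTER_CUBIC),cv2.resize(w['image'][80:400,160:480],(400,400))])[:,:,::-1])
E
```

```text
13.575 [0.455  0.2377 0.2878] [-1.   1.2  5.4] [0.39 0.35 0.62] keyyaw -1.551021651076022 0.36126746605560695 0.02073591426447177
```

View pics/e1.png

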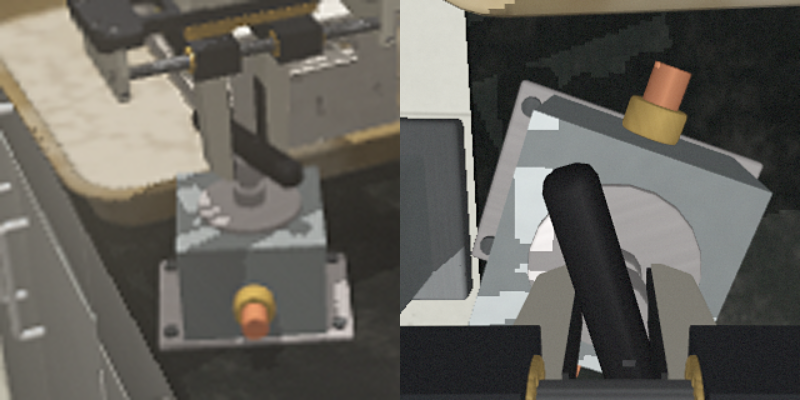

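The disc lies flush on the block, so the key is home. But the bar has slipped about 0.29 rad in the grip: the bar's top end leans left in the wrist view. I regrip along the bar and test whether the spindle is really at its stop.

>>> arm_command --pt "0 0 0 0 0 0" --pt "0 0 0 0 0 0" --pt "0 0 0 0 0 0" --pt "0 0 0 0 0 -0.04" --pt "0 0 0 0 0 -0.09" --fingers -0.3

```text
t: 14.3
tool_pos: [0.4544, 0.237, 0.2863]
orientation: [-1.857, -2.534, 0.001]
force: [0.1, 0.2, 0.6]
opening: 0.0598
gripper_force: 0.0
```

>>> arm_command --pt "0 0 0 0 0 0" --pt "0 0 0 0 0 0" --pt "0 0 0 0 0 0" --pt "0 0 0 0 0 0" --pt "0 0 0 0 0 0"

```text
t: 14.92
tool_pos: [0.4545, 0.2371, 0.2865]
orientation: [1.863, 2.529, 0.0]
force: [-0.3, -0.2, -0.1]
opening: 0.0604
gripper_force: 0.0
```

```bash
cat > bar.py <<'E'
from h import *
import sys
exec(open('st.py').read())
c=read_camera('wrist');im=c['image'];np.save(sys.argv[1],im)
M=R.from_rotvec(s['orientation']).as_matrix();t=np.array(s['tool_pos'])
k=(im.max(2)<75).astype(np.uint8)
ac=t+M@[0,0,.167]
best=None
# fit the bar outline: dark strip of 16x100 about ac at z~.155, with light both sides
g=im.astype(float).mean(2)
zc=ac[2]+.004
for dx in np.arange(-.006,.0061,.002):
  for dy in np.arange(-.006,.0061,.001):
    for a in np.arange(-.5,.51,.02):
      e=M[:,0]*np.cos(a)+M[:,1]*np.sin(a);n=-M[:,0]*np.sin(a)+M[:,1]*np.cos(a)
      C=ac+M[:,0]*dx+M[:,1]*dy;C[2]=zc
      L=np.arange(.008,.048,.005)
      P=np.array([C+e*l+n*w for w in(-.004,0,.004,-.012,.012) for l in L])
      q=np.round(proj(c,P)).astype(int);ok=(q[:,0]>=0)&(q[:,0]<640)&(q[:,1]>=0)&(q[:,1]<480)
      v=np.where(ok,g[q[:,1].clip(0,479),q[:,0].clip(0,639)],0);m=len(L)*3
      sc=np.minimum(v[m:],120).mean()-v[:m].mean()
      if best is None or sc>best[0]: best=(sc,a,dx,dy,np.arctan2(e[1],e[0]))
print('score %.1f angle about tool z %.3f dx %.3f dy %.3f world yaw %.3f (mod pi %.3f)'%(*best,(best[4]+np.pi/2)%np.pi-np.pi/2))
E
python3 bar.py b1.npy
```

```text
14.925 [0.4545 0.2371 0.2865] [-0.3 -0.2 -0.1] [-0.13  0.06 -0.01] keyyaw -1.2696776877640783 0.0796774651935275 0.06043631457151694
score 87.6 angle about tool z -0.080 dx 0.002 dy 0.004 world yaw 1.952 (mod pi -1.190)
```

>>> arm_command --pt "0 0 0 0 0 -0.025" --pt "0 0 0 0 0 -0.025" --pt "0 0 0 0 0 -0.025" --pt "0 0 0 0 0 -0.025" --pt "0 0 0 0 0 -0.025"

```text
t: 15.6
tool_pos: [0.4545, 0.2371, 0.2865]
orientation: [1.762, 2.601, -0.0]
force: [-0.2, -0.3, 0.9]
opening: 0.0604
gripper_force: 0.0
```

```bash
python3 bar.py b2.npy
```

```text
15.6 [0.4545 0.2371 0.2865] [-0.2 -0.3  0.9] [-0.03  0.01  0.04] keyyaw -1.191122955819291 0.0011497453129372965 0.06039976990568043
score 87.1 angle about tool z 0.060 dx 0.000 dy -0.004 world yaw 1.890 (mod pi -1.251)
```

>>> arm_command --pt "0 0 0 0 0 0.01" --pt "0 0 0 0 0 0.01" --pt "0 0 0 0 0 0.01" --pt "0 0 0 0 0 0.01" --pt "0 0 0 0 0 0.01" --fingers 1 --force 60

```text
t: 16.27
tool_pos: [0.4546, 0.2371, 0.2866]
orientation: [1.802, 2.573, 0.0]
force: [1.0, 0.5, -0.7]
opening: 0.0206
gripper_force: 60.0
```

>>> arm_command --pt "0 0 0 0 0 0" --pt "0 0 0 0 0 0" --pt "0 0 0 0 0 0.005" --pt "0 0 0 0 0 0.01" --pt "0 0 0 0 0 0.015"

```text
t: 16.9
tool_pos: [0.4546, 0.2371, 0.2866]
orientation: [1.864, 2.529, 0.0]
force: [2.2, 0.1, -0.4]
opening: 0.0205
gripper_force: 60.0
```

```bash
python3 bar.py b3.npy
```

```text
16.9 [0.4546 0.2371 0.2866] [ 2.2  0.1 -0.4] [ 0.06 -0.4   0.29] keyyaw -1.2701998829921397 0.08022111223951794 0.02051246587150109
score 86.0 angle about tool z 0.120 dx 0.002 dy -0.005 world yaw 1.751 (mod pi -1.390)
```

>>> arm_command --pt "0 0 0 0 0 0.008" --pt "0 0 0 0 0 0.016" --pt "0 0 0 0 0 0.024" --pt "0 0 0 0 0 0.032" --pt "0 0 0 0 0 0.032"

```text
t: 17.58
tool_pos: [0.4546, 0.2371, 0.2867]
orientation: [1.987, 2.433, 0.001]
force: [4.0, -0.3, -1.0]
opening: 0.0204
gripper_force: 60.0
```

```bash
python3 st.py
```

```text
17.575 [0.4546 0.2371 0.2867] [ 4.  -0.3 -1. ] [-0.09 -0.88  0.81] keyyaw -1.370029414377779 0.18007226911196006 0.020449702076884714
```

>>> arm_command --pt "0 0 0 0 0 0.008" --pt "0 0 0 0 0 0.016" --pt "0 0 0 0 0 0.024" --pt "0 0 0 0 0 0.032" --pt "0 0 0 0 0 0.032"

```text
t: 18.2
tool_pos: [0.4545, 0.2378, 0.2868]
orientation: [-2.108, -2.328, -0.003]
force: [3.0, 5.8, -1.0]
opening: 0.0207
gripper_force: 60.0
```

```bash
python3 st.py
```

```text
18.2 [0.4545 0.2378 0.2868] [ 3.   5.8 -1. ] [ 0.99 -0.65  0.48] keyyaw -1.4717913410874026 0.2818704001238479 0.020681302847459344
```

Torque rose like a spring to 0.8 N m, far above the 0.1 N m friction, and then the pads slipped, so the spindle is at its stop. Release and retreat upward.

>>> arm_command --pt "0 0 0 0 0 0" --pt "0 0 0 0 0 0" --pt "0 0 0 0 0 0" --pt "0 0 0 0 0 0" --pt "0 0 0 0 0 0" --fingers -0.8

```text
t: 18.82
tool_pos: [0.4544, 0.237, 0.2865]
orientation: [-2.107, -2.33, 0.0]
force: [0.4, 0.5, -0.5]
opening: 0.066
gripper_force: 0.0
```

>>> arm_command --pt "0 0 0 0 0 0" --pt "0 0 -0.03 0 0 0" --pt "0 0 -0.1 0 0 0" --pt "0 0 -0.25 0 0 0" --pt "0 0 -0.4 0 0 0"

```text
t: 19.45
tool_pos: [0.4545, 0.2371, 0.3685]
orientation: [2.107, 2.33, 0.001]
force: [-0.2, 0.4, 0.1]
opening: 0.0836
gripper_force: 0.0
```

>>> arm_command --pt "0 0 -0.15 0 0 0" --pt "0 0 -0.3 0 0 0" --pt "0 0 -0.3 0 0 0" --pt "0 0 -0.3 0 0 0" --pt "0 0 -0.3 0 0 0"

```text
t: 20.08
tool_pos: [0.4542, 0.237, 0.4252]
orientation: [-2.106, -2.33, 0.003]
force: [0.4, 0.7, 0.0]
opening: 0.0834
gripper_force: 0.0
```

```bash
python3 st.py; python3 - <<'E'
from h import *
import pickle
w=read_camera('wrist');c=read_camera('side');pickle.dump(w,open('w9.pkl','wb'))
cv2.imwrite('pics/e2.png',np.hstack([cv2.resize(c['image'][110:430,190:470],(350,400)),cv2.resize(w['image'][:,140:560],(440,503))[:400]])[:,:,::-1])
E
```

```text
20.075 [0.4542 0.237  0.4252] [0.4 0.7 0. ] [-0.1   0.02 -0.02] keyyaw -1.4702428152860751 0.28024162134327574 0.08341380997823371
```

View pics/e2.png

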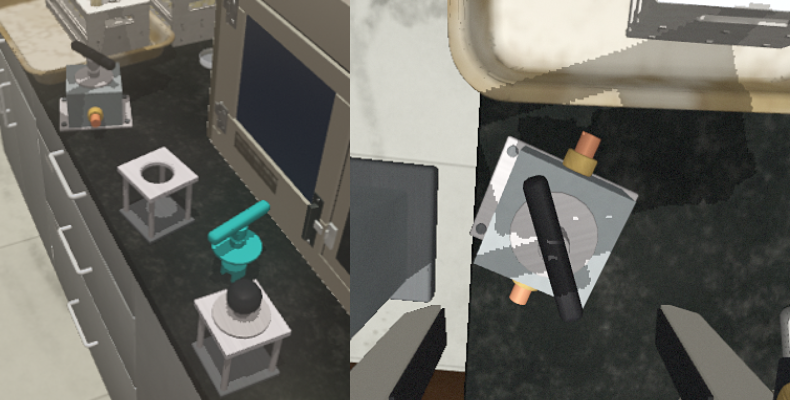

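The key stands upright in the valve with its disc flush, and the other tools are untouched. Bar ends are at crop (535,185) and (570,312). I check the bar yaw against the expected stop.

```bash
python3 - <<'E'
from h import *
import pickle
c=pickle.load(open('w9.pkl','rb'))
f=lambda x,y:(140+(x-350)/1.0476,y/1.0476)
a=atz(c,*f(536,184),.122);b=atz(c,*f(570,313),.122);print(a,b,(a+b)/2,np.linalg.norm(a-b),np.arctan(((b-a)[1])/((b-a)[0])))
E
```

```text
[0.44017993 0.27762829 0.122     ] [0.47095796 0.19345633 0.122     ] [0.45556895 0.23554231 0.122     ] 0.08962257254871953 -1.2202422011714522
```

The key yaw is −1.22, unchanged by the second, harder push, so the stop is confirmed.

```bash
python3 -c "
from plant import *
print(close_job())"
```

```text
the job is handed in; nothing more can be done
None
```

I put the fork key fully home in the valve, turned it clockwise to its stop, and left it standing upright and released at about 20 s. The stop is inferred from a second push that met 0.8 N m and did not move the key (the tongue is hidden under the disc). The job is handed in.

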